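# Pop the bottle-cap cassette and trap it on its chute

## Task

Pop the little bottle-cap cassette out of its ejector dock so it can be emptied: press the spring key beside the chute with one fingertip, and stop the released cassette on the chute with the other finger before it has slid more than its own length towards the bin. Only press and block: do not pinch or lift the cassette, and leave the things around the dock alone. Finish while holding it like that, one finger keeping the key down and the other keeping the cassette from sliding on.

Things in the scene. Friction and masses are not known exactly. Their poses are not given: they have to be found in the camera images.
- dock: The whole white and grey plastic ejector dock (slide, key, cassette, bin), fixed to the table, 285 mm long, in another place and direction each time. Origin: on the table under the slide's middle line, level with the key; x is the level heading downhill, y towards the key's side. At its foot, x = 48 to 162 mm, is an open bin 55 mm high with two flat cans.
- chute: Fixed slick steel slide, 64 mm wide, tilted 12 degrees. Origin: on its surface under the parked cassette's centre, 105 mm above the table. x points downhill, y across towards the key, z square to the surface. It ends at x = 117 mm, over the bin. Side walls at |y| = 27 to 32 mm: 30 mm high up to x = 26 mm, 10 mm high beyond. Back wall at x = -45 mm, 34 mm high.
- cassette: Loose white open box of bottle caps, 60 mm long (along the slide), 50 wide, 34 high, about 150 g. Latch pin in front, spring pusher (1.4 N) behind. Freed when the key is 7 mm down, it shoots down the slide at once. Origin: centre of its underside; parked it is at the chute's origin, its flat front face at chute x = 30 mm. Its own z is vertical (not tilted with the slide), its x heads downhill.
- key_top (a point): Centre of the top face of the key, a plain grey cap 30 mm (along the slide) by 24 mm beside the free lower part of the slide. Released it is at (62, 52, 26) mm in the chute's frame, so 52 mm sideways of the slide's middle line and 32 mm downhill of the cassette's front face. It goes down along the chute's -z.
- key (a joint): How far the key is pressed, m: 0 released, 0.009 fully down (a hard stop). Spring about 2 N at first, 5 N fully down, plus latch friction under 1 N; it springs back when let go. Fully down, its top is 17 mm above the slide's surface: a second fingertip at that height, over the slide's middle, clears slide and low walls and stands in the way of the cassette's upper half.
- can_a: Crushed aluminium drinks can, standing, 68 mm across, 40 mm high, beside the dock on the side away from the key. Origin: centre of its underside. Bystander.
- yogurt_cup: Empty white yogurt cup, 72 mm across the rim, 78 mm high, beside the dock's bin on the side away from the key. Origin: centre of its underside. Bystander.
- steel_lid: Flat steel lid, 84 mm across, 12 mm high, lying on the table beside the dock on the key's side. Origin: centre of its underside. Bystander.
- can_b: Crushed aluminium drinks can, standing, 68 mm across, 55 mm high, far left. Origin: centre of its underside. Bystander.
- pet_bottle: Empty clear PET bottle, standing, 64 mm across, 190 mm high, to the right. Origin: centre of its underside. Bystander.
- sponge: Sponge block 90 x 60 x 30 mm, to the left. Origin: centre of its underside. Bystander.
- dish_brush: Dish brush lying on the table, to the right. Origin: centre of its underside. Bystander.
Things that resemble listed ones, but are neither listed nor needed, are in the scene too. What is shaped like the cassette but blue or turquoise is not meant.

How it is judged (in metres and radians):
On the way:
1. the key is pressed past its release point (value of joint key above 0.007 m).
At the end, for the whole second after the job is handed in: The key is still held at least 6 mm down, and the cassette rests still on the slide (not raised by 6 mm or more), 8 to 60 mm downhill of its parked place, pressing on a finger (value of joint key above 0.006 m and contact force between the fingers and cassette above 0.05 N and x of cassette in the frame of chute between 0.008 and 0.06 m and z of cassette in the frame of chute below 0.006 m and linear speed of cassette below 0.015 m/s); the arm keeps its last pose, push and grip.
It fails at once if the cassette slid away: more than its own length (60 mm) down the slide (x of cassette in the frame of chute above 0.06 m).
It fails at once if the cassette was lifted (12 mm off the slide) or tipped (z of cassette in the frame of chute above 0.012 m or angle between cassette's own z axis and vertical above 0.35 rad).
It fails at once if the cassette was pinched or rammed with the fingers (over 25 N) (contact force between the fingers and cassette above 25 N).
It fails at once if a thing around the dock was moved by more than 20 mm (distance of any of can_a, yogurt_cup, steel_lid, can_b, pet_bottle, sponge, dish_brush from where it was at the start of the episode above 0.02 m).
It also fails if it takes over 29 s, if anything falls off the work surface, if the arm or the gripper's body presses on something with over 40 N, if the wrist force passes 120 N, or if a joint passes its speed limit or range.

## Robot

A 6-joint arm with a two-finger parallel gripper is mounted at the origin on the work surface. World frame = base frame: x ahead of the robot, y to its left, z up, the work surface at z = 0. Lengths are in mm, angles in degrees, forces in N, time in s.
With the tool pointing down it reaches from about 275 to 825 mm from the base axis. Payload 5.2 kg.
Tool frame: the origin (TCP) lies midway between the tips of the shut fingers; the grasp point (between the pads) lies 19 mm behind it; z points along the fingers, y is the line along which they close (so a half turn about z gives the same grasp; the last joint's range is limited). The gripper opens to 93 mm and grips with 3 to 60 N. Pads are 15 mm wide; open, the fingers measure 128 mm over their backs; the gripper's body (75 mm by 188 mm) begins 65 mm behind the grasp point.
Start: joints at [-76.02, 14.817, 87.949, -0, 77.235, -11.62], TCP at [237.665, -496.004, 218.653] pointing down, gripper open.
Joint ranges: [-179.93, 179.93], [-52.35, 119.4], [10.71, 147.94], [-69.91, 249.91], [12.55, 155.21], [-178.61, 178.61]. Speed limits (degrees/s): [147.25, 147.25, 180, 180, 180, 180].

## Interface

Orientations are given as [roll, pitch, yaw] about the fixed x, y, z axes, in that order (R = Rz(yaw) Ry(pitch) Rx(roll)).
In Python, from bench import observe, capture, camera_params, hand_in gives the robot as it stands.
- The arm moves only by the tool arm_command, never from a script. Its argument "rows" is text: rows parted by semicolons, each of 7 numbers parted by spaces: the shift along the tool's x, y, z in cm, then the turn, a rotation vector about the tool's x, y, z in degrees, then the opening in per cent of the stroke, from 0 (shut) to 100 (fully open). In form: tx ty tz ax ay az gripper; .... A call has 1 to 5 rows; each row shifts and turns the commanded pose from where the row before left it, along the tool's axes as they then stand; what a row does not reach is not made up. A row lasts 1/12 s, in which the tool goes at most 41.7 mm and 7.16 degrees, less where a joint would pass 70% of its speed; a pose out of reach is approached as far as the arm can. A call is refused whole if a number of a shift passes 4.17 or a number of a turn 7.16, either way. A call with a gripper value outside its range is refused whole. The fingers move at their own pace and stop on an object; "newtons" is the grip in N (left out, the last holds). Time passes only in rows, so rows that do not move let the fingers close. It gives the time, the measured TCP pose, the force and the opening at its end, in the units of the state.
- observe(): the state, without advancing time (a new reading comes with each control period).
- capture(name): name is "scene" or "top"; returns the picture (480x640x3 uint8, red, green, blue); there is no depth.
- camera_params(name): a dict with "camera_matrix" (3x3 intrinsics, pixels), "extrinsics" (4x4, takes a point from world to camera coordinates). Camera axes: x right, y up, looking along -z (the intrinsics and any distortion apply to the point x, -y, -z); pixel columns grow to the right and rows downward; lengths in mm; the calibration is good to about 2 mm. A picture is of the moment at which its call begins. camera_params takes no time and is no camera call.
- hand_in(): hands the job in, once; it reports no verdict.
The state is a dict: "clock": time; "joint_pos": joint angles; "joint_vel": joint speeds; "effort": joint torques, N m; "position": TCP position; "orientation": TCP orientation; "contact_force": force on the tool from outside, world axes, zero at the start; "moment": the same for the moment, N m; "grip_width": finger opening in mm.
Only numpy, scipy, OpenCV 4.12 (cv2) and the standard library are available. Lean on these libraries where they do the work, as an engineer would, in place of code of your own. Each camera call takes 0.05 s, during which the arm holds its last target. There are 200 camera calls.

## Working session

There is one attempt and no reset: what is moved stays moved. The work goes in short steps, Python scripts to look and compute and a tool call to move; the robot and the scene stay as the last step left them, time stands still between calls to the robot, and variables do not carry over. Pictures are saved under pics/ and viewed, on a budget of 10 in all, crops included, one or two more only if the job needs it, and the job is handed in when it is done.

Besides the shell and the picture viewer there is one more tool, called after "Call:" as a command line: name --argument value ..., lists and objects as JSON in quotes. arm_command: Moves the arm, as the interface text tells. Its arguments: {"type":"object","properties":{"rows":{"type":"string"},"newtons":{"type":"number"}},"required":["rows"]}

```bash
mkdir -p pics; ls
python3 - <<'E'
from bench import *
import cv2,json
for n in ("scene","top"):
    im=capture(n); cv2.imwrite(f"pics/{n}0.png",im[:,:,::-1])
    p=camera_params(n); print(n,p)
print(observe())
E
```

```text
pics
scene {'camera_matrix': array([[440.15648925,   0.        , 321.69540031],
       [  0.        , 440.15648925, 238.40720165],
       [  0.        ,   0.        ,   1.        ]]), 'extrinsics': array([[ 4.99075991e-02,  9.98654867e-01, -1.40601961e-02,
        -4.15732867e+01],
       [-8.24940994e-01,  4.91539227e-02,  5.63077480e-01,
         4.22860883e+02],
       [ 5.63011179e-01, -1.65030130e-02,  8.26284492e-01,
        -1.64248653e+03],
       [ 0.00000000e+00,  0.00000000e+00,  0.00000000e+00,
         1.00000000e+00]])}
top {'camera_matrix': array([[538.69097201,   0.        , 321.36987849],
       [  0.        , 538.69097201, 232.5977469 ],
       [  0.        ,   0.        ,   1.        ]]), 'extrinsics': array([[-3.26240028e-03, -9.99994673e-01,  1.02855095e-04,
         1.00579606e+01],
       [ 9.89083822e-01, -3.21165194e-03,  1.47318969e-01,
        -6.04558799e+02],
       [-1.47317854e-01,  5.82345755e-04,  9.89089031e-01,
        -1.30833401e+03],
       [ 0.00000000e+00,  0.00000000e+00,  0.00000000e+00,
         1.00000000e+00]])}
{'clock': 0.1, 'joint_pos': array([-7.60195792e+01,  1.48545729e+01,  8.80039272e+01, -9.69956199e-04,
        7.72352119e+01, -1.16193967e+01]), 'joint_vel': array([-0.02040547, -0.1571222 , -0.05983706,  0.15411697, -0.02272371,
       -0.03959472]), 'effort': array([ 2.38791450e-03, -4.38208973e+01, -2.84641653e+01,  7.21720909e-02,
        3.62418126e-02, -5.66057452e-05]), 'position': array([ 237.54190177, -495.51479382,  217.91180779]), 'orientation': array([-1.79908018e+02, -1.79482356e-02,  2.56000182e+01]), 'contact_force': array([ 0.58893215,  0.08744899, -0.22912716]), 'moment': array([ 0.00932959,  0.00351542, -0.01277919]), 'grip_width': 93.03261337052827}
```

View pics/scene0.png

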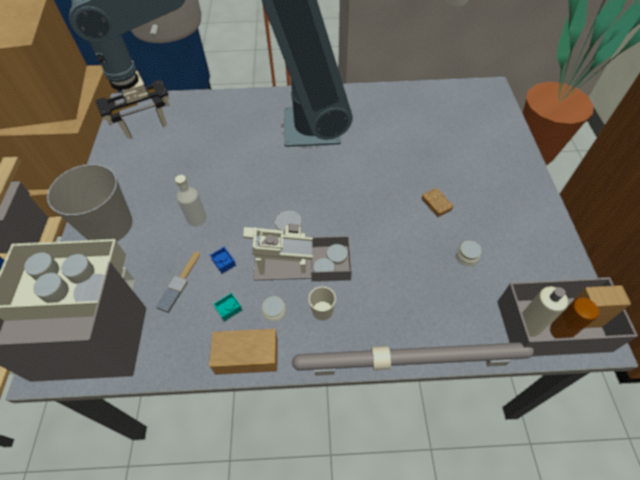

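View pics/top0.png

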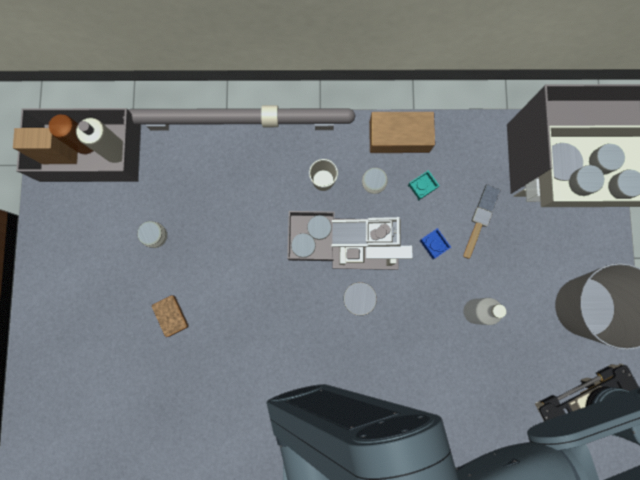

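The dock's chute runs to image-left in the top view, which is world +y. The white cassette is at about top (382,232) and scene (270,240), and the key is near top (352,255). The look-alikes are the blue box at top (435,243) and the turquoise one at top (423,185), neither of them wanted. Next I'll take close crops of both views.

Run:
```python
import cv2,numpy as np
t=cv2.imread("pics/top0.png")[200:280,280:420]; s=cv2.imread("pics/scene0.png")[205:290,235:360]
a=cv2.resize(t,None,fx=5.7,fy=5.7,interpolation=cv2.INTER_CUBIC)
cv2.imwrite("pics/tc.png",a)
cv2.imwrite("pics/sc.png",cv2.resize(s,None,fx=6.4,fy=6.4,interpolation=cv2.INTER_CUBIC))
```

```text
(no output)
```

View pics/tc.png

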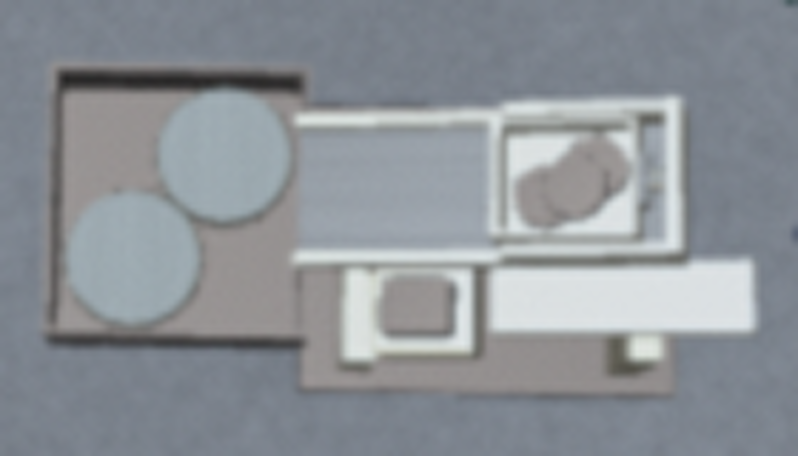

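View pics/sc.png

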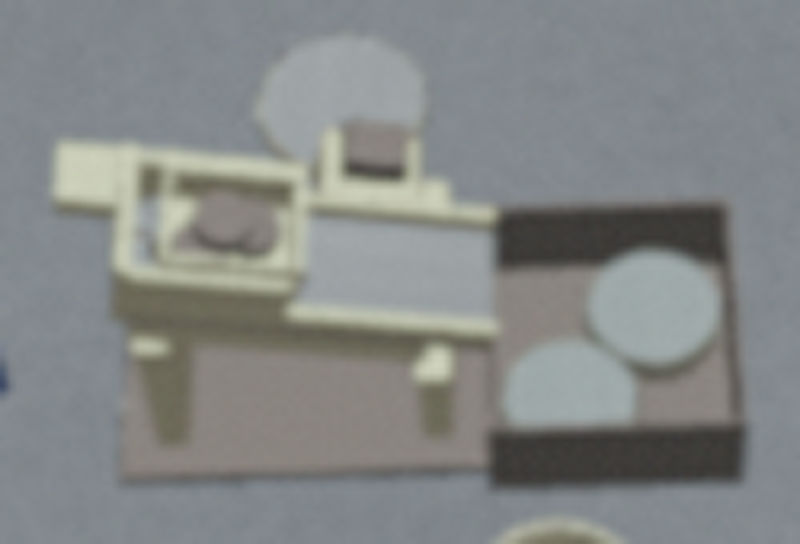

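```bash
cat > h.py <<'E'
import numpy as np
from scipy.spatial.transform import Rotation as R
from scipy.optimize import least_squares
from bench import *
P={n:camera_params(n) for n in("scene","top")}
CR={"top":(280,200,5.7),"scene":(235,205,6.4)}
def full(n,c): o=CR[n]; return np.array([o[0]+(c[0]+.5)/o[2]-.5,o[1]+(c[1]+.5)/o[2]-.5])
def proj(n,X):
    c=P[n]["extrinsics"]@np.r_[X,1]; u=P[n]["camera_matrix"]@[c[0],-c[1],-c[2]]; return u[:2]/u[2]
def tri(a,b):
    return least_squares(lambda X:np.r_[proj("top",X)-full("top",a),proj("scene",X)-full("scene",b)],[600,0,80])
t=np.radians(12)
def chute2dock(p):
    x,y,z=p; return np.array([-66+x*np.cos(t)+z*np.sin(t),y,105-x*np.sin(t)+z*np.cos(t)])
def dock2world(d,q): # q=x,y,yaw(rad)
    return R.from_euler('z',q[2]).apply(d)+[q[0],q[1],0]
E
python3 - <<'E'
from h import *
K=[(77,40,26),(47,40,26),(47,64,26),(77,64,26)]
obs=[("top",p,c) for p,c in zip(K,[(380,275),(457,275),(457,337),(380,337)])]
obs+=[("scene",p,c) for p,c in zip(K,[(405,165),(347,158),(347,120),(408,120)])]
obs+=[("top",(117,-32,10),(295,115)),("top",(117,32,10),(293,265)),("scene",(117,-32,10),(497,325)),("scene",(117,32,10),(497,207)),("top",(26,-32,30),(497,103)),("scene",(26,-32,30),(290,293))]
f=lambda q:np.concatenate([proj(n,dock2world(chute2dock(p),q))-full(n,c) for n,p,c in obs])
s=least_squares(f,[600,0,1.57],loss='soft_l1'); print(s.x,np.degrees(s.x[2])); 
for o,r in zip(obs,f(s.x).reshape(-1,2)): print(o,r.round(2))
for a,b in[((755,260),(52,205)),((755,333),(55,140)),((418,306),(376,142)),((380,275),(405,165))]:
    r=tri(a,b);print(r.x.round(1),r.cost.round(2))
print(dock2world(chute2dock((62,52,26)),s.x),dock2world(chute2dock((0,0,0)),s.x))
E
```

```text
[597.4492754  -65.52810277   1.56429904] 89.62773270618254
('top', (77, 40, 26), (380, 275)) [-0.09 -0.02]
('top', (47, 40, 26), (457, 275)) [-1.04 -0.29]
('top', (47, 64, 26), (457, 337)) [-0.97 -1.04]
('top', (77, 64, 26), (380, 337)) [-0.05 -0.82]
('scene', (77, 40, 26), (405, 165)) [ 0.34 -0.83]
('scene', (47, 40, 26), (347, 158)) [-1.25 -0.57]
('scene', (47, 64, 26), (347, 120)) [-1.24 -1.55]
('scene', (77, 64, 26), (408, 120)) [-0.24 -0.69]
('top', (117, -32, 10), (295, 115)) [-0.43 -0.19]
('top', (117, 32, 10), (293, 265)) [-0.1  -0.42]
('scene', (117, -32, 10), (497, 325)) [-0.19 -0.08]
('scene', (117, 32, 10), (497, 207)) [-0.9  -0.75]
('top', (26, -32, 30), (497, 103)) [ 0.31 -0.76]
('scene', (26, -32, 30), (290, 293)) [ 0.06 -1.31]
[ 564.6 -208.1  103.4] 0.09
[ 533.3 -206.9  108.7] 0.01
[544.8 -65.6 111.3] 0.21
[557.9 -51.2 111. ] 0.02
[545.4507034  -65.13939193 117.54131279] [ 597.02045728 -131.52670969  105.        ]
```

Call:
arm_command --rows "0 0 -1.6 0 0 -6.44 43;0 0 -1.6 0 0 -6.44 43;0 0 -1.6 0 0 -6.44 43;0 0 -1.6 0 0 -6.44 43;0 0 -1.6 0 0 -6.44 43" --newtons 20

```text
clock: 0.52
position: [237.6, -495.7, 298.9]
orientation: [-180.0, -0.0, 58.1]
contact_force: [1.0, 0.3, -0.3]
grip_width: 64.1
```

Call:
arm_command --rows "0 0 0 0 0 -6.44 43;0 0 0 0 0 -6.44 43;0 0 0 0 0 -6.44 43;0 0 0 0 0 -6.44 43;0 0 0 0 0 -6.44 43"

```text
clock: 0.93
position: [237.6, -495.7, 298.2]
orientation: [-180.0, -0.1, 90.3]
contact_force: [0.2, 0.1, 0.1]
grip_width: 40.4
```

Call:
arm_command --rows "2.8 2.2 0 0 0 0 43;2.8 2.2 0 0 0 0 43;2.8 2.2 0 0 0 0 43;2.8 2.2 0 0 0 0 43;2.8 2.2 0 0 0 0 43"

```text
clock: 1.35
position: [348.2, -354.5, 298.2]
orientation: [-180.0, -0.0, 90.0]
contact_force: [1.0, 0.0, 0.3]
grip_width: 39.6
```

Call:
arm_command --rows "2.8 2.2 0 0 0 0 43;2.8 2.2 0 0 0 0 43;2.8 2.2 0 0 0 0 43;2.8 2.2 0 0 0 0 43;2.8 2.2 0 0 0 0 43"

```text
clock: 1.77
position: [458.3, -214.3, 298.4]
orientation: [-180.0, -0.0, 90.0]
contact_force: [-0.1, -0.1, 0.4]
grip_width: 40.0
```

Call:
arm_command --rows "2.8 2.2 0 0 0 0 43;2.8 2.2 0 0 0 0 43;2.8 2.2 0 0 0 0 43;2.8 2.2 0 0 0 0 43;2.8 2.2 0 0 0 0 43"

```text
clock: 2.18
position: [568.3, -74.3, 298.2]
orientation: [-180.0, -0.0, 90.0]
contact_force: [0.0, 0.5, -0.6]
grip_width: 40.2
```

Call:
arm_command --rows "0 0 0 0 -6 0 43;0 0 0 0 -6 0 43;0 0 0 0 0 0 43"

```text
clock: 2.43
position: [567.6, -72.4, 297.6]
orientation: [-179.9, 12.2, 90.3]
contact_force: [-0.5, 1.2, -1.1]
grip_width: 40.1
```

```bash
cat > d.py <<'E'
from h import *
import sys
q=[597.45,-65.53,1.5643]
def delta(c):
    o=observe(); Rt=R.from_euler('xyz',o["orientation"],degrees=True)
    g=dock2world(chute2dock(c),q); print("goal",g.round(1),"at",o["position"].round(1),o["orientation"].round(2),"tool mm",Rt.inv().apply(g-o["position"]).round(1),o["contact_force"].round(2),o["grip_width"].round(1),o["clock"])
if __name__=="__main__": delta([float(v) for v in sys.argv[1:4]])
E
python3 d.py 57 26 45
```

```text
Traceback (most recent call last):
  File "d.py", line 7, in <module>
    if __name__=="__main__": delta([float(v) for v in sys.argv[1:4]])
                             ~~~~~^^^^^^^^^^^^^^^^^^^^^^^^^^^^^^^^^^^
  File "d.py", line 6, in delta
    g=dock2world(chute2dock(c),q); print("goal",g.round(1),"at",o["position"].round(1),o["orientation"].round(2),"tool mm",Rt.inv().apply(g-o["position"]).round(1),o["contact_force"].round(2),o["grip_width"].round(1),o["clock"])
                                                                                                                                                                                                ^^^^^^^^^^^^^^^^^^^^^
AttributeError: 'float' object has no attribute 'round'
```

```bash
sed -i 's/o\["grip_width"\].round(1)/o["grip_width"]/' d.py; python3 d.py 57 26 45
```

```text
goal [571.4 -66.3 137.2] at [567.6 -72.4 297.6] [-179.89   12.16   90.34] tool mm [ 39.7   4.2 155.5] [-0.46  1.15 -1.09] 40.05483912363288 2.4333
```

Call:
arm_command --rows "1 0.1 3 0 0 0 43;1 0.1 3 0 0 0 43;1 0.1 3 0 0 0 43;1 0.1 3 0 0 0 43;0 0 1 0 0 0 43"

```text
clock: 2.85
position: [568.5, -63.1, 158.0]
orientation: [-179.5, 11.8, 90.1]
contact_force: [-0.5, -1.0, 0.0]
grip_width: 40.0
```

Call:
arm_command --rows "0 0 0.8 0 0 0 43;0 0 0.7 0 0 0 43;0 0 0 0 0 0 43"

```text
clock: 3.1
position: [571.8, -68.1, 148.6]
orientation: [180.0, 12.0, 89.9]
contact_force: [-0.5, -1.0, 0.5]
grip_width: 40.1
```

```bash
python3 d.py 57 26 45
python3 - <<'E'
from bench import *
import cv2
n="scene";im=capture(n)[195:290,225:352,::-1]; im2=capture("top")[190:285,290:417,::-1]
cv2.imwrite("pics/c1.png",cv2.vconcat([cv2.resize(im,(400,300),interpolation=2),cv2.resize(im2,(400,300),interpolation=2)]))
E
```

```text
goal [571.4 -66.3 137.2] at [571.8 -68.1 148.6] [180.    11.99  89.93] tool mm [ 4.1 -0.4 10.8] [-0.51 -0.95  0.47] 40.053163768214965 3.1
```

View pics/c1.png

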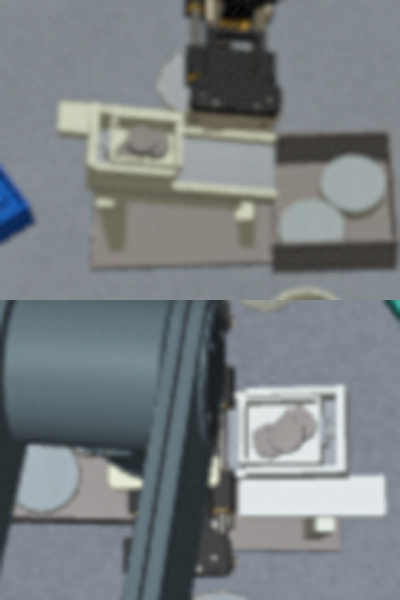

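Run:
```python
from h import *
import cv2
o=observe();Rt=R.from_euler('xyz',o["orientation"],degrees=True)
im=capture("scene").copy()
x0,y0,f=270,170,10
im=cv2.resize(im[y0:y0+60,x0:x0+70,::-1],None,fx=f,fy=f,interpolation=2)
for l in [(0,0,0),(0,20,0),(0,-20,0),(0,37,0),(0,37,-84),(0,94,-84),(37,94,-84),(-37,94,-84)]:
    u=proj("scene",o["position"]+Rt.apply(l)); print(l,u.round(1)); cv2.circle(im,tuple(int(v) for v in ((u-[x0,y0]+.5)*f)),4,(0,0,255),-1)
cv2.imwrite("pics/c2.png",im)
```

```text
(0, 0, 0) [291.2 226.8]
(0, 20, 0) [291.3 232.8]
(0, -20, 0) [291.1 220.9]
(0, 37, 0) [291.4 238. ]
(0, 37, -84) [296.  219.1]
(0, 94, -84) [296.4 237.8]
(37, 94, -84) [311.3 238.9]
(-37, 94, -84) [281.2 236.7]
```

View pics/c2.png

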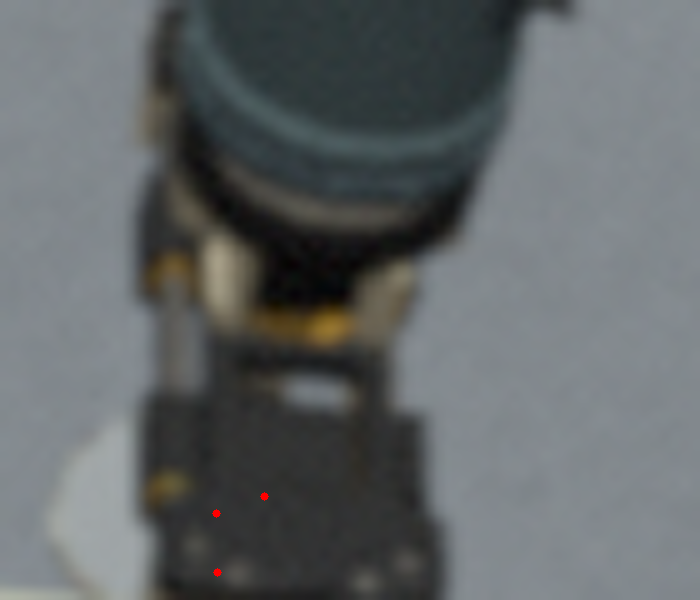

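Call:
arm_command --rows "0.3 0 0.5 0 0 0 43;0.3 0 0.5 0 0 0 43;0 0 0.5 0 0 0 43;0 0 0.4 0 0 0 43;0 0 0 0 0 0 43"

```text
clock: 3.67
position: [570.9, -65.0, 127.4]
orientation: [-179.9, 12.0, 90.0]
contact_force: [0.3, -0.6, 0.3]
grip_width: 40.3
```

```bash
python3 d.py 59 26 17
```

```text
goal [571.4 -70.1 109.4] at [570.9 -65.  127.4] [-179.88   11.98   90.03] tool mm [-1.3  0.5 18.7] [ 0.25 -0.57  0.32] 40.345104362791936 3.6667
```

Call:
arm_command --rows "-0.1 0 0.2 0 0 0 43;0 0 0.2 0 0 0 43;0 0 0.2 0 0 0 43;0 0 0 0 0 0 43;0 0 0 0 0 0 43"

```text
clock: 4.08
position: [571.6, -67.4, 122.9]
orientation: [-180.0, 12.0, 90.0]
contact_force: [-0.1, -0.0, 0.8]
grip_width: 40.2
```

Call:
arm_command --rows "0 0 0.2 0 0 0 43;0 0 0 0 0 0 43;0 0 0.2 0 0 0 43;0 0 0 0 0 0 43"

```text
clock: 4.42
position: [571.5, -68.2, 118.8]
orientation: [-180.0, 12.0, 90.0]
contact_force: [-0.2, 0.1, -0.1]
grip_width: 40.2
```

Call:
arm_command --rows "0 0 0.2 0 0 0 43;0 0 0 0 0 0 43;0 0 0 0 0 0 43"

```text
clock: 4.67
position: [571.7, -68.6, 117.2]
orientation: [180.0, 12.0, 90.0]
contact_force: [-0.1, 0.1, 1.6]
grip_width: 40.0
```

Call:
arm_command --rows "0 0 0.2 0 0 0 43;0 0 0 0 0 0 43;0 0 0 0 0 0 43"

```text
clock: 4.92
position: [571.8, -69.0, 115.3]
orientation: [180.0, 12.0, 90.0]
contact_force: [0.0, 1.2, 1.8]
grip_width: 40.0
```

Call:
arm_command --rows "0 0 0.2 0 0 0 43;0 0 0 0 0 0 43;0 0 0 0 0 0 43"

```text
clock: 5.17
position: [571.7, -69.4, 113.3]
orientation: [180.0, 12.0, 90.0]
contact_force: [-0.2, 0.5, 3.1]
grip_width: 40.0
```

```bash
python3 -c "
from bench import *
o=observe();print(o['contact_force'],o['moment'])"; python3 d.py 59 26 17
```

```text
[-0.24995092  0.48737233  3.08711622] [ 0.07184033  0.08862069 -0.01057268]
goal [571.4 -70.1 109.4] at [571.7 -69.4 113.3] [179.99  12.    90.  ] tool mm [ 0.1 -0.3  3.9] [-0.25  0.49  3.09] 40.04325985325044 5.1667
```

Call:
arm_command --rows "0 0 0.2 0 0 0 43;0 0 0.1 0 0 0 43;0 0 0.1 0 0 0 43;0 0 0 0 0 0 43;0 0 0 0 0 0 43"

```text
clock: 5.58
position: [571.7, -70.2, 109.4]
orientation: [180.0, 12.0, 90.0]
contact_force: [-0.6, 1.4, 5.1]
grip_width: 39.9
```

Call:
arm_command --rows "0 0 0.1 0 0 0 43;0 0 0 0 0 0 43;0 0 0 0 0 0 43"

```text
clock: 5.83
position: [571.8, -70.2, 109.2]
orientation: [180.0, 12.0, 90.0]
contact_force: [-2.1, 3.3, 9.3]
grip_width: 40.2
```

```bash
python3 -c "
from bench import *
import cv2
o=observe();print(o['contact_force'],o['moment'])
im=capture('scene')[195:290,225:352,::-1]; im2=capture('top')[190:285,290:417,::-1]
cv2.imwrite('pics/c3.png',cv2.vconcat([cv2.resize(im,(400,300),interpolation=2),cv2.resize(im2,(400,300),interpolation=2)]))"; python3 d.py 59 26 17
```

```text
[-2.09837403  3.26031092  9.27846272] [ 0.28555938  0.64356612 -0.10947914]
goal [571.4 -70.1 109.4] at [571.8 -70.2 109.2] [179.96  12.    89.99] tool mm [ 0.1 -0.4 -0.1] [-2.72  3.31 10.3 ] 40.11868089249271 5.9333
```

View pics/c3.png

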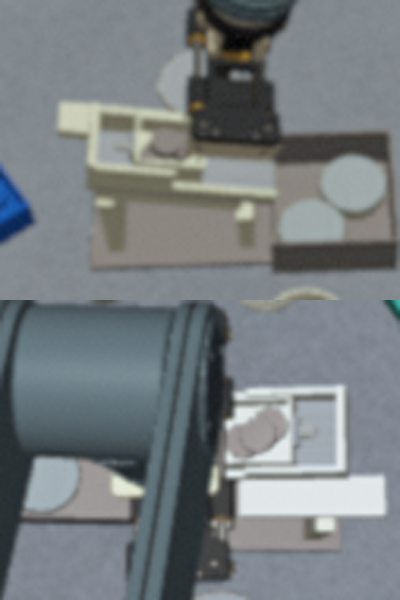

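Key is at its hard stop. The cassette has moved from its parked place and sits against the blocking finger: its rear edge in the top crop went from about x=325 to about 295, roughly 20 mm. I'll wait briefly to check it stays still.

Call:
arm_command --rows "0 0 0 0 0 0 43;0 0 0 0 0 0 43;0 0 0 0 0 0 43;0 0 0 0 0 0 43;0 0 0 0 0 0 43"

```text
clock: 6.35
position: [571.8, -70.2, 109.2]
orientation: [180.0, 12.0, 90.0]
contact_force: [-2.2, 2.8, 10.5]
grip_width: 39.8
```

```bash
python3 -c "
from bench import *
import cv2,numpy as np
b=capture('top')[190:285,290:417,::-1]
cv2.imwrite('pics/c4.png',cv2.resize(b,(508,380),interpolation=2))
a=cv2.resize(cv2.imread('pics/c3.png')[300:],(127,95),interpolation=3)
print(np.abs(a[:,75:].astype(int)-b[:,75:]).mean(0).mean(1).round(1).max())
o=observe();print(o['contact_force'],o['moment'],o['position'])"
```

```text
1.5
[-3.64929783  3.70111987 10.22053166] [ 0.31226699  0.6224722  -0.13979156] [571.76049821 -70.17104784 109.22074945]
```

View pics/c4.png

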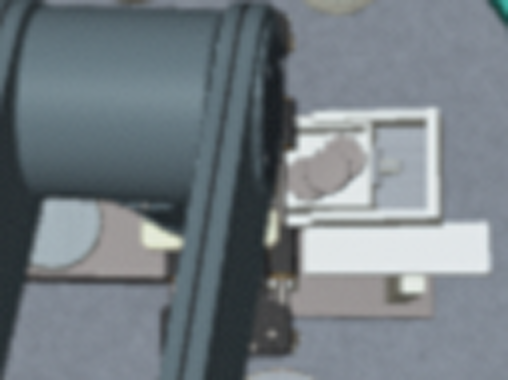

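The cassette hasn't moved (rear edge at about (372,165) in this crop), and the force on the key is steady. Handing in.

```bash
python3 -c "
from bench import *
print(hand_in())"
```

```text
the job is handed in; nothing more can be done
None
```

I pressed the key to its hard stop with one finger, and the released cassette slid about 20 mm and stopped against the other finger. I handed in at about 6.4 s with the arm still holding that pose; the hand-in gives no verdict.

**Key:** The upward force rose from about 2 N at first touch to about 5 N, then to about 10 N at the stop, and stayed there. The fingertip height matches full travel (17 mm above the slide) to within about 0.2 mm. A sideways force of about 2–4 N remained at the stop; I put it down to friction there and left it.

**Cassette:** Two top views about 0.6 s apart show it at rest in the same place. I judged the 20 mm from the pictures, and it lies well inside the 8–60 mm allowed.

**Not checked directly:** The gripper hid the fingertips from both cameras, so I only infer that the finger is holding the cassette, from where it stopped. My rough two-view reading of the key's height came out about 6 mm below the fitted model, so I found the key top by force; contact came about 1 mm or less from the model's height.

**Bystanders:** I saw no contact with the things around the dock on the way, but I did not measure their positions afterwards.

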